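# Slide the dish adapter along the rail into the corner pocket of the microscope tray

## Robot

A 6-joint arm with a two-finger parallel gripper is mounted at the origin on the work surface. World frame = base frame: x ahead of the robot, y to its left, z up, the work surface at z = 0. Lengths are in m, angles in rad, forces in N, time in s.
With the tool pointing down it reaches from about 0.3 to 0.775 m from the base axis. Payload 14.6 kg.
Tool frame: the origin (TCP) lies at the very end of the fingers, on their centre line; the grasp point (between the pads) lies 19 mm behind it (ctrl.hold_point_z is the z of the grasp point in the tool frame, in m); z points along the fingers, y is the direction in which the jaws open and shut (so a half turn about z gives the same grasp; the last joint's range is limited). The gripper opens to 94 mm and grips with 3 to 60 N. Pads are 16 mm wide; open, the fingers measure 119 mm over their backs; the gripper's body (75 mm by 177 mm) begins 78 mm behind the grasp point.
Start: joints at [-0.067, 0.3, 1.521, -0, 1.321, -0.067], TCP at [0.55, -0, 0.205] pointing down, gripper open.
Joint ranges: [-3.03, 3.03], [-0.79, 2.21], [0.23, 2.52], [-1.04, 4.18], [0, 3.07], [-2.55, 2.55]. Speed limits (rad/s): [2.22, 2.22, 2.57, 3.14, 3.14, 3.14].

## Interface

Orientations are given as [roll, pitch, yaw] about the fixed x, y, z axes, in that order (R = Rz(yaw) Ry(pitch) Rx(roll)).
In Python, from station import ctrl, cams, hand_in gives the robot as it stands.
- The arm moves only by the tool servo_tool, never from a script. Its argument "rows" is a list of rows, each a list of 7 numbers: the shift along the world's x, y, z in m, then the turn, a rotation vector about the world's x, y, z in rad, then the gripper command: -1 is shut, 1 is fully open, values between are in proportion. A call has exactly 8 rows; each row is the pose to reach, as a shift and turn from the pose measured when the call began; what a row does not reach only later rows make up. A row lasts 1/12 s, in which the tool goes at most 41.7 mm and 7.16 degrees, less where a joint would pass 70% of its speed; a pose out of reach is approached as far as the arm can. A call with a gripper value outside its range is refused whole. The fingers move at their own pace and stop on an object; "newtons" is the grip in N (left out, the last holds). Time passes only in rows, so rows that repeat a pose let the fingers close, or fill a call up. It gives the time, the measured TCP pose, the force and the opening at its end, in the units of the state.
- ctrl.get_obs(): the state, without advancing time (a new reading comes with each control period).
- cams.camera(name): name is "scene" or "side" or "wrist"; returns a dict with "image" (400x640x3 uint8, red, green, blue), "depth" (400x640 float32, m along the optical axis (not along the pixel's ray), 0 where there is no reading), "fx", "fy", "cx", "cy" (pixels), "rvec" (rotation vector, rad) and "tvec" (3), from world to camera coordinates, as OpenCV has them; the wrist camera has in their place "hand_eye" (4x4, takes a point from camera to tool coordinates, whose origin is the TCP and whose axes are the flange's). Camera axes: x right, y down, z forward; pixel columns grow to the right and rows downward; lengths in m; the calibration is good to about 2 mm. The wrist camera is an equidistant fisheye: a pixel r from the principal point sees the ray r / f radians off the axis. A picture is of the moment at which its call begins: read the wrist's pose just before it.
- hand_in(): hands the job in, once; it reports no verdict.
Trained networks look in a picture, given as the dict that the camera call returned (one of the last four; its "shot" number tells which), for a name from the list of things; names that differ only in an ending like _2 or _b are one class to them, and where a whole thing is asked for, a point or a joint stands for the part that bears it (a point fixed in the world has none). Each returns a list of dicts, best first, with "p" (0 to 1); they miss things now and then, are a little off and sometimes report something else, mostly with a low value. They report only what shows in the picture. A call takes as long as a camera call. They do not tell look-alikes from the thing itself.
- cams.spot_in(picture, name): "box" ([left, top, right, bottom] as shares, 0 to 1, of the picture: columns of its width, rows of its height, round what is visible of it).
- cams.place_of(picture, name): "at" ([column, row] as shares, 0 to 1, of the picture: columns of its width, rows of its height: a listed point, or the origin of a listed thing).
The state is a dict: "time_s": time; "qpos": joint angles; "joint_vel": joint speeds; "tau": joint torques, N m; "ee_pos": TCP position; "eef_rot": TCP orientation; "force": force on the tool from outside, world axes, zero at the start; "moment": the same for the moment, N m; "grip_width": finger opening in m.
Only numpy, scipy, OpenCV 4.12 (cv2) and the standard library are available. Lean on these libraries where they do the work, as an engineer would, in place of code of your own. Each camera call takes 0.05 s, during which the arm holds its last target.

## Task

With shut fingertips, for instance one set in the opening of the blue adapter frame, push the frame gently flat against the long rail of the white tray, before it is half-way along. Then drag it along, always kept against the rail, until it is fully home in the corner pocket, touching both the rail and the end stop. Only push and drag it: do not pinch, lift or tip the frame, do not disturb the bottle, the jar or the brass lens, and let go at the end.

Things in the scene. Friction and masses are not known exactly. Their poses are not given: they have to be found in the camera images.
- tray: White tray fixed on the bench, turned up to 0.3 rad. Origin on the bench, z up; all mm here are in the tray's axes. Deck 10 mm high, x -85..+65, y -170..+170. Dark steel walls rise 12 mm above the deck. The corner pocket (green floor patch, 70 mm wide) is at the +y end, between rail, end stop and a short lip; it is entered moving to +y along the rail.
- rail (a point): Point on the working face of the long dark rail, at deck height, half-way along it (tray x +50, y 0 mm). The face looks to tray -x; the rail runs along tray y over the whole 340 mm, is 15 mm thick and 12 mm high above the deck. Axes as the tray's.
- stop (a point): Point on the face of the end stop, at deck height, where it meets the rail: the inner corner of the pocket (tray x +50, y +155 mm). The face looks to tray -y and spans tray x -30..+50 mm; 15 mm thick. Axes as the tray's.
- lip (a point): Start of the straight short lip on the pocket's near side, at deck height (tray x -20, y +100 mm). Its face looks at the rail 70 mm away; it runs on to the stop, is 10 mm thick and 12 mm high; before it a flared entry of equal height opens out to about x -32, y +74 mm. Axes as the tray's.
- home (a point): Where the frame's origin lies when it is fully home in the pocket, against rail and stop: tray x +18, y +123 mm, at deck height. Axes as the tray's; the frame's sides are then parallel to them.
- frame: Loose blue aluminium frame, 64 x 64 mm, 12 mm high, with a 44 x 44 mm opening right through (walls 10 mm), about 65 g. Origin: centre of the opening at the underside; z up, x and y parallel to its sides. Starts flat on the deck, centre at tray x -35..-15, y -120..-40 mm, turned up to 0.45 rad from the tray. Slides with ordinary friction.
- oil: Small amber glass bottle with black cap, 28 mm diameter, 65 mm high, standing on the bench at the robot's side of the tray; origin at the centre of its underside. Bystander.
- jar: Clear specimen jar with red cap, 48 mm diameter, 55 mm high, standing on the bench beyond the pocket end of the tray; origin at the centre of its underside. Bystander.
- objective: Brass microscope objective lens in three steps with a black ring, 34 mm diameter at the foot, 52 mm high, standing on the bench behind the rail; origin at the centre of its underside. Bystander.
Not all that is in view belongs to the job. Several things have the shape of the frame; the one meant has the colours described above.

How it is judged:
By the outcome, as a careful person would: the job done as asked, in the order asked, and still so for the second after the job is handed in, with the robot touching nothing.
It also fails if it takes over 45 s, if anything falls off the work surface, if the arm or the gripper's body presses on something with over 40 N, if the wrist force passes 120 N, or if a joint passes its speed limit or range.

## Working session

There is one attempt and no reset: what is moved stays moved. The work goes in short steps, Python scripts to look and compute and a tool call to move; the robot and the scene stay as the last step left them, time stands still between calls to the robot, and variables do not carry over. Pictures are saved under pics/ and viewed, and the job is handed in when it is done.

Besides the shell and the picture viewer there is one more tool, called after ">>>" as name(argument=value, ...), one argument or row to a line, values as JSON. servo_tool: Moves the arm, as the interface text tells. Its arguments: {"type":"object","properties":{"rows":{"type":"array"},"newtons":{"type":"number"}},"required":["rows"]}

```bash
mkdir -p pics; ls; cat > h.py <<'E'
import numpy as np, cv2
from station import ctrl, cams, hand_in
def snap(n):
    p=cams.camera(n); return p
def save(img,fn,scale=1):
    im=cv2.cvtColor(np.ascontiguousarray(img),cv2.COLOR_RGB2BGR)
    if scale!=1: im=cv2.resize(im,None,fx=scale,fy=scale,interpolation=cv2.INTER_CUBIC)
    cv2.imwrite('pics/'+fn,im)
def ray(p,u,v):
    R,_=cv2.Rodrigues(np.array(p['rvec'],float)); t=np.array(p['tvec'],float).reshape(3)
    d=R.T@np.array([(u-p['cx'])/p['fx'],(v-p['cy'])/p['fy'],1.]); return -R.T@t,d
def onz(p,u,v,z):
    o,d=ray(p,u,v); return o+d*(z-o[2])/d[2]
def proj(p,X):
    K=np.array([[p['fx'],0,p['cx']],[0,p['fy'],p['cy']],[0,0,1.]])
    return cv2.projectPoints(np.atleast_2d(np.array(X,float)),np.array(p['rvec'],float),np.array(p['tvec'],float),K,None)[0].reshape(-1,2)
E
python3 - <<'E'
from h import *
o=ctrl.get_obs(); print({k:np.round(v,3) for k,v in o.items()})
for n in ['scene','side']:
    p=snap(n); save(p['image'],n+'0.png')
    np.save(n+'0.npy',p,allow_pickle=True)
    for nm in ['rail','stop','lip','home','frame','oil','jar','objective','tray']:
        z=0 if nm in('oil','jar','objective','tray') else .01
        for r in cams.place_of(p,nm)[:4]:
            u,v=r['at'][0]*640,r['at'][1]*400
            print(n,nm,round(r['p'],2),np.round([u,v]),np.round(onz(p,u,v,z),4))
E
```

```text
pics
{'time_s': np.float64(0.0), 'qpos': array([-0.067,  0.301,  1.522, -0.   ,  1.321, -0.067]), 'joint_vel': array([-0.001, -0.001,  0.   , -0.001,  0.   ,  0.002]), 'tau': array([-2.0000e-03, -5.3181e+01, -3.5274e+01,  7.1000e-02,  2.4000e-02,
       -0.0000e+00]), 'ee_pos': array([0.55 , 0.   , 0.205]), 'eef_rot': array([-3.14 , -0.   ,  1.571]), 'force': array([-0.217,  0.504,  0.265]), 'moment': array([0.02 , 0.041, 0.022]), 'grip_width': np.float64(0.094)}
scene rail 0.72 [312. 259.] [ 0.6315 -0.0237  0.01  ]
scene stop 0.62 [395. 259.] [0.6578 0.1273 0.01  ]
scene lip 0.88 [358. 230.] [0.5841 0.0747 0.01  ]
scene lip 0.59 [393. 254.] [0.6476 0.1265 0.01  ]
scene lip 0.35 [343. 182.] [0.4626 0.0691 0.01  ]
scene home 0.87 [375. 243.] [0.6168 0.0996 0.01  ]
scene frame 0.85 [171. 256.] [ 0.5816 -0.2825  0.01  ]
scene frame 0.84 [284. 170.] [ 0.4073 -0.0494  0.01  ]
scene frame 0.77 [265. 231.] [ 0.5563 -0.1043  0.01  ]
scene frame 0.7 [211. 175.] [ 0.3956 -0.2045  0.01  ]
scene oil 0.87 [343. 183.] [0.4561 0.0707 0.    ]
scene jar 0.83 [436. 242.] [0.63   0.2175 0.    ]
scene objective 0.93 [271. 296.] [ 0.6884 -0.1058  0.    ]
scene tray 0.89 [310. 241.] [ 0.5871 -0.0217  0.    ]
side rail 0.62 [348. 220.] [ 0.6332 -0.0291  0.01  ]
side stop 0.82 [337. 176.] [0.6476 0.1216 0.01  ]
side stop 0.3 [348. 218.] [ 0.6341 -0.0234  0.01  ]
side lip 0.94 [313. 191.] [0.5792 0.0798 0.01  ]
side home 0.83 [327. 186.] [0.6157 0.0912 0.01  ]
side frame 0.97 [356. 331.] [ 0.5729 -0.2923  0.01  ]
side frame 0.73 [248. 252.] [ 0.4046 -0.0678  0.01  ]
side frame 0.7 [320. 251.] [ 0.5525 -0.1018  0.01  ]
side frame 0.57 [248. 312.] [ 0.3894 -0.2114  0.01  ]
side oil 0.68 [262. 206.] [ 0.4523  0.0703 -0.    ]
side jar 0.75 [329. 156.] [0.6524 0.2149 0.    ]
side objective 0.67 [382. 244.] [ 0.6882 -0.1048 -0.    ]
side tray 0.67 [324. 225.] [ 0.5805 -0.0246  0.    ]
```

View pics/scene0.png

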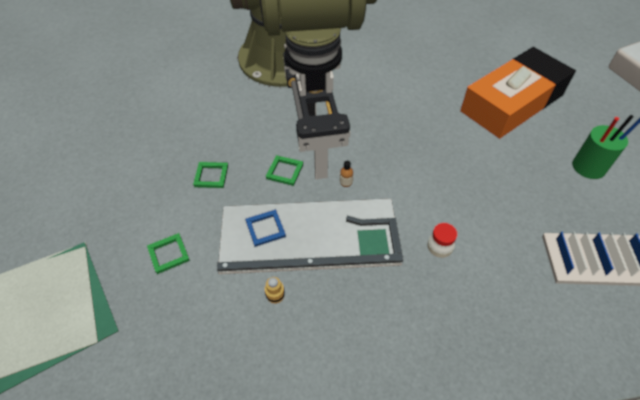

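View pics/side0.png

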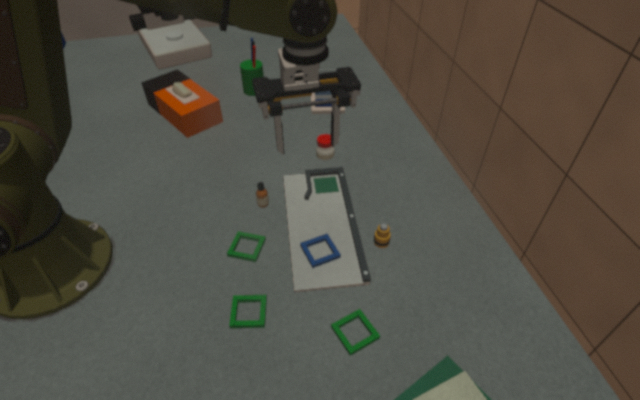

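```bash
python3 - <<'E'
from h import *
p=np.load('scene0.npy',allow_pickle=True).item()
save(p['image'][150:310,200:440],'crop0.png',3.3)
p=np.load('side0.npy',allow_pickle=True).item()
save(p['image'][150:310,220:420],'crop1.png',3.7)
E
```

```text
(no output)
```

View pics/crop0.png

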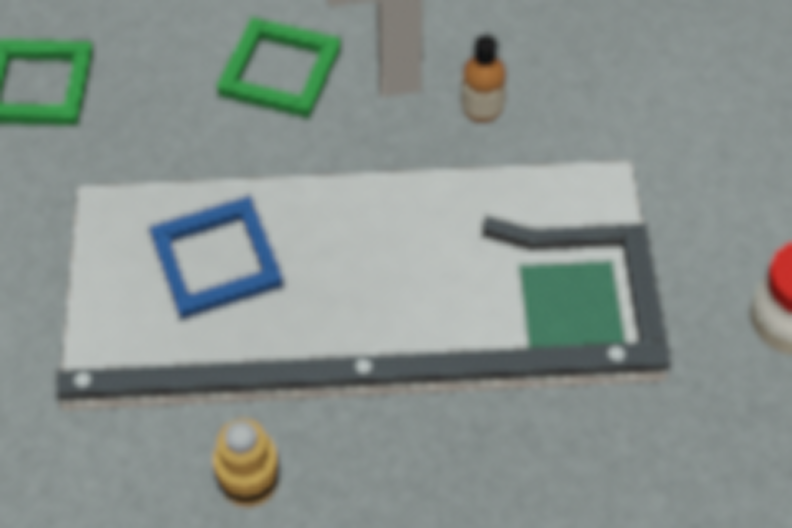

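View pics/crop1.png

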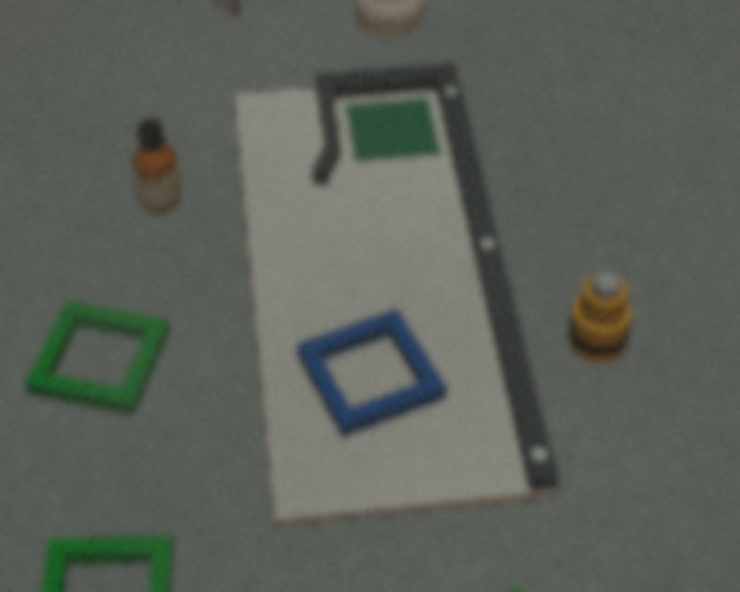

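Candidates for the frame in the scene image: blue (265,231), green (171,256), green (284,170) and green (211,175). The blue one on the tray matches the description, and the crop confirms it. Next I'll fit the tray and frame poses.

```bash
cat > fit.py <<'E'
from h import *
from scipy.optimize import least_squares
def T(q,P):
    P=np.atleast_2d(P).astype(float); c,s=np.cos(q[2]),np.sin(q[2])
    return np.c_[q[0]+c*P[:,0]-s*P[:,1], q[1]+s*P[:,0]+c*P[:,1], P[:,2]]
def bluemask(p):
    h=cv2.cvtColor(np.ascontiguousarray(p['image']),cv2.COLOR_RGB2HSV)
    return ((h[...,0]>100)&(h[...,0]<125)&(h[...,1]>110)&(h[...,2]>50)).astype(np.uint8)
def framefit(ps,q0,roi=None):
    # silhouette fit: rendered soft mask versus soft colour mask
    a=.032;b=.022
    def sil(p,q,s=4):
        H,W=p['image'].shape[:2]; m=np.zeros((H*s,W*s),np.uint8)
        for k in range(4):
            A=k*np.pi/2;R=np.array([[np.cos(A),-np.sin(A)],[np.sin(A),np.cos(A)]])
            quad=np.array([[-a,-a],[a,-a],[a,-b],[-a,-b]])@R.T
            pts=[proj(p,T(q,np.c_[quad,np.full(4,z)])) for z in(.01,.022)]
            hull=cv2.convexHull((np.vstack(pts)*s+s/2).astype(np.float32).reshape(-1,1,2))
            cv2.fillConvexPoly(m,np.round(hull).astype(np.int32),255)
        return cv2.GaussianBlur(cv2.resize(m,(W,H),interpolation=cv2.INTER_AREA).astype(np.float32)/255,(0,0),1.2)
    tg=[]
    for p in ps:
        c=proj(p,[[q0[0],q0[1],.015]])[0]; m=bluemask(p)
        x0,x1,y0,y1=[int(v) for v in(c[0]-50,c[0]+50,c[1]-45,c[1]+45)]
        tg.append((p,cv2.GaussianBlur(m.astype(np.float32),(0,0),1.2),slice(y0,y1),slice(x0,x1)))
    def cost(q): return sum(float(((sil(p,q)[a_,b_]-t[a_,b_])**2).sum()) for p,t,a_,b_ in tg)
    from scipy.optimize import minimize
    q=np.array(q0,float)
    sx=np.vstack([q,q+[.008,0,0],q+[0,.008,0],q+[0,0,.15]])
    r=minimize(cost,q,method='Nelder-Mead',options=dict(initial_simplex=sx,xatol=1e-4,fatol=.05,maxiter=150))
    return r.x,r.fun
E
python3 - <<'E'
from fit import *
s=np.load('scene0.npy',allow_pickle=True).item();d=np.load('side0.npy',allow_pickle=True).item()
cs=[((80,186),(-85,-170,10)),((630,163),(-85,170,10)),((58,372),(50,-170,22)),((645,226),(-30,170,22)),((668,356),(65,170,22)),((60,396),(65,-170,22))]
cd=[((235,95),(-85,170,10)),((318,75),(-30,170,22)),((455,65),(65,170,22)),((555,485),(65,-170,22)),((527,488),(50,-170,22)),((273,516),(-85,-170,10))]
A=[(s,np.array([200,150])+np.array(a)/3.3,np.array(b)/1e3) for a,b in cs]
B=[(d,np.array([220,150])+np.array(a)/3.7,np.array(b)/1e3) for a,b in cd]
for L in (A,B,A+B):
    f=lambda q:np.concatenate([(proj(p,T(q,X))[0]-uv) for p,uv,X in L])
    r=least_squares(f,[.585,-.02,-.1],loss='soft_l1');print(np.round(r.x,4),np.round(f(r.x),1))
t=r.x;np.save('tray.npy',t)
for L in([s],[d],[s,d]):
    q,c=framefit(L,[.5555,-.103,t[2]+.3])
    for g in(-.3,):
        q2,c2=framefit(L,[.5555,-.103,t[2]+g])
        if c2<c:q,c=q2,c2
    dx,dy=q[:2]-t[:2];C,S=np.cos(t[2]),np.sin(t[2])
    print('frame',np.round(q,4),round(c,1),'in tray mm',np.round([1e3*(C*dx+S*dy),1e3*(-S*dx+C*dy)],1),round(q[2]-t[2],3))
print('rail,stop,home',np.round(T(t,[[.05,0,.01],[.05,.155,.01],[.018,.123,.01]]),4))
o=d
for p,n in((s,'a'),(d,'b')):
    im=cv2.resize(p['image'],None,fx=3,fy=3,interpolation=cv2.INTER_CUBIC)
    for X in ([(50,-170,22),(50,155,22),(-30,155,22)],[(-85,-170,10),(-85,170,10)],[(-20,155,22),(-20,100,22),(-32,74,22)],[(65,-170,22),(65,170,22),(-30,170,22)]):
        cv2.polylines(im,[np.int32(proj(p,T(t,np.array(X)/1e3))*3+1)],False,(255,0,0),1)
    for h in(.032,.022):
        cv2.polylines(im,[np.int32(proj(p,T(q,[[-h,-h,.022],[h,-h,.022],[h,h,.022],[-h,h,.022]]))*3+1)],True,(255,255,0),1)
    save(im[470:910,580:1300] if n=='a' else im[470:930,660:1260],'fit_'+n+'.png')
E
```

```text
[ 0.5859 -0.0215 -0.1088] [-0.8  0.3  0.4 -1.  -0.3 -0.2  0.7 -1.3  1.7  2.2 -1.6 -0.2]
[ 0.5833 -0.0267 -0.1226] [ 0.1 -0.2 -0.4 -0.   0.6 -0.1  0.3 -0.4  0.2 -0.5 -0.9  1.9]
[ 0.5849 -0.0231 -0.1173] [-1.2 -0.6 -0.1 -0.8 -1.4 -1.2 -0.  -1.   0.5  2.6 -2.7 -1.2  0.2 -1.
 -0.4 -1.   0.5 -1.2  0.9 -2.3  0.8 -2.3 -0.   0.3]
frame [ 0.5501 -0.1028  0.1856] 79.5 in tray mm [-25.3 -83.2] 0.303
frame [ 0.551  -0.1007  0.1604] 128.9 in tray mm [-24.6 -81. ] 0.278
frame [ 0.5506 -0.102   0.1936] 219.1 in tray mm [-24.8 -82.4] 0.311
rail,stop,home [[ 0.6346 -0.0289  0.01  ]
 [ 0.6527  0.125   0.01  ]
 [ 0.6172  0.097   0.01  ]]
```

View pics/fit_a.png

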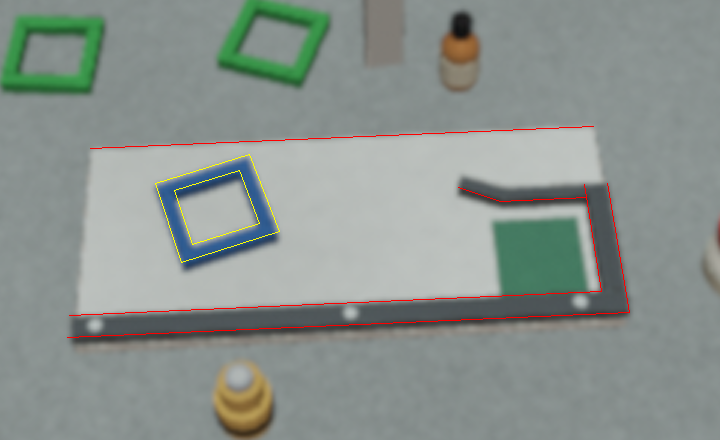

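View pics/fit_b.png

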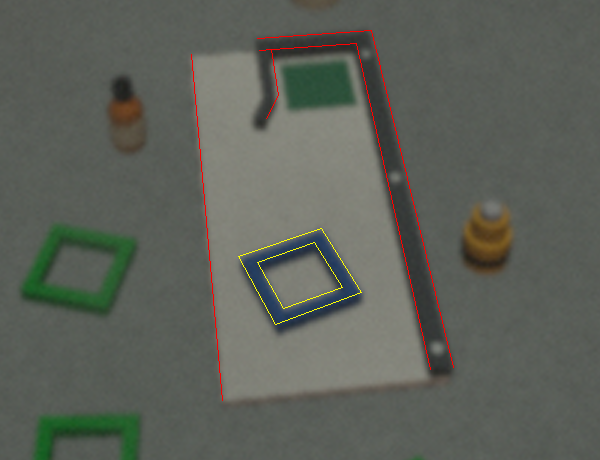

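The overlays match to about 2 mm. The frame sits at tray (-25,-82) mm, turned +0.3 rad. Next: shut the fingers, hover over the opening and check with the wrist camera.

>>> servo_tool(
  rows=[
    [0,-0.015,-0.015,0,0,-0.02,-1],
    [0,-0.03,-0.03,0,0,-0.04,-1],
    [0,-0.05,-0.05,0,0,-0.06,-1],
    [0,-0.07,-0.07,0,0,-0.08,-1],
    [0,-0.085,-0.085,0,0,-0.1,-1],
    [0,-0.1,-0.1,0,0,-0.117,-1],
    [0,-0.102,-0.11,0,0,-0.117,-1],
    [0,-0.102,-0.11,0,0,-0.117,-1],
  ],
  newtons=20,
)

```text
time_s: 1.67
ee_pos: [0.549, -0.1022, 0.0935]
eef_rot: [-3.138, -0.0, 1.453]
force: [-0.2, 1.0, -1.1]
grip_width: 0.0444
```

```bash
python3 - <<'E'
from fit import *
from scipy.spatial.transform import Rotation as Ro
o=ctrl.get_obs();w=snap('wrist');np.save('w0.npy',[o,w],allow_pickle=True)
print(o['time_s'],np.round(o['ee_pos'],4),np.round(o['eef_rot'],4),o['grip_width'],np.round(o['force'],2))
print(w['fx'],w['cx'],w['cy'],np.round(w['hand_eye'],3))
t=np.load('tray.npy')
Rt=Ro.from_euler('xyz',o['eef_rot']).as_matrix();H=np.array(w['hand_eye'])
def pw(X):
    X=(np.array(X)-o['ee_pos'])@Rt; X=(X-H[:3,3])@H[:3,:3]
    r=np.hypot(X[:,0],X[:,1]);th=np.arctan2(r,X[:,2]);return np.c_[w['cx']+w['fx']*th*X[:,0]/r,w['cy']+w['fy']*th*X[:,1]/r]
im=w['image'].copy(); save(im,'w0.png',1.25)
def dens(X):
    X=np.array(X)/1e3;return np.vstack([np.linspace(a,b,40) for a,b in zip(X[:-1],X[1:])])
q=[.5506,-.102,.1936]
for X,qq in (([(50,-170,22),(50,155,22),(-30,155,22)],t),([(-85,-170,10),(-85,170,10)],t),([(-32,-32,22),(32,-32,22),(32,32,22),(-32,32,22),(-32,-32,22)],q)):
    cv2.polylines(im,[np.int32(pw(T(qq,dens(X))))],False,(255,0,0),1)
save(im,'w0f.png',1.25)
E
```

```text
1.6667 [ 0.549  -0.1022  0.0935] [-3.1384e+00 -5.0000e-04  1.4531e+00] 0.0444243437582811 [-0.15  0.96 -1.15]
309.70691628693146 310.81401741405074 196.44536541375354 [[-0.    -0.959 -0.284  0.083]
 [ 1.    -0.    -0.001 -0.   ]
 [ 0.001 -0.284  0.959 -0.18 ]
 [ 0.     0.     0.     1.   ]]
```

View pics/w0f.png

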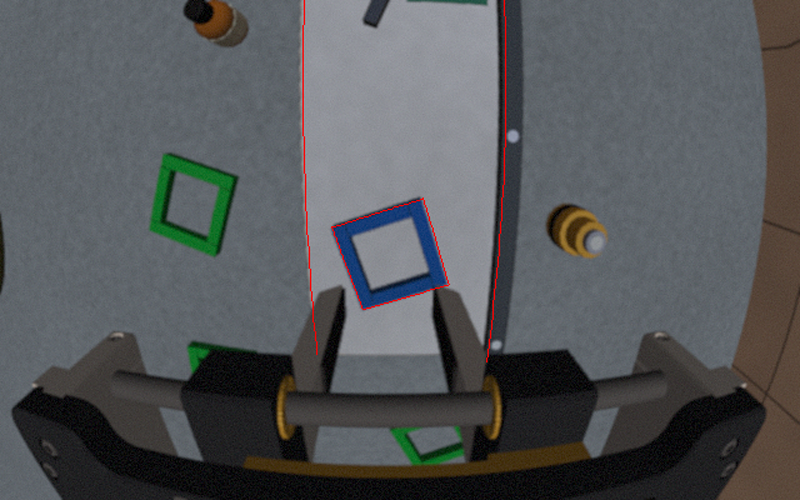

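```bash
cat > wr.py <<'E'
from fit import *
from scipy.spatial.transform import Rotation as Ro
def wmap(o,w,px,z):
    px=np.atleast_2d(px).astype(float); d=px-[w['cx'],w['cy']]; r=np.hypot(*d.T);th=r/w['fx']
    v=np.c_[d/r[:,None]*np.sin(th)[:,None],np.cos(th)]
    H=np.array(w['hand_eye']);R=Ro.from_euler('xyz',o['eef_rot']).as_matrix()
    D=v@H[:3,:3].T@R.T; O=R@H[:3,3]+o['ee_pos']; return O+D*((z-O[2])/D[:,2])[:,None]
E
python3 - <<'E'
from wr import *
o,w=np.load('w0.npy',allow_pickle=True); t=np.load('tray.npy')
g=cv2.GaussianBlur(cv2.cvtColor(w['image'],cv2.COLOR_RGB2GRAY).astype(float),(0,0),1)
R=[];L=[]
for v in list(range(8,260,6)):
    row=np.gradient(g[v])
    a=np.argmin(row[380:415])+380; b=np.argmax(row[235:265])+235
    if row[a]<-8:R.append((a,v))
    if row[b]>4:L.append((b,v))
def line(P):
    X=wmap(o,w,P,.01)[:,:2]
    vx,vy,x,y=cv2.fitLine(X.astype(np.float32),cv2.DIST_HUBER,0,.001,.001).ravel()
    if vy<0:vx,vy=-vx,-vy
    return np.array([x,y]),np.arctan2(-vx,vy),X
for P in(R,L):
    c,a,X=line(P);n=np.array([np.cos(a),np.sin(a)]);print(len(P),'yaw',round(a,4),'offset along normal',round(n@c,4),'rms',np.std(X@n))
n=np.array([np.cos(t[2]),np.sin(t[2])]);print('tray fit',t, n@t[:2]+.05,n@t[:2]-.085)
print(R[::8],L[::8])
E
```

```text
42 yaw -0.1133 offset along normal 0.6316 rms 0.0002909422882497744
40 yaw -0.1137 offset along normal 0.4964 rms 0.0003707532855581917
tray fit [ 0.58491778 -0.023092   -0.11729024] 0.6336012919833216 0.49860129198332154
[(np.int64(397), 8), (np.int64(398), 56), (np.int64(398), 104), (np.int64(397), 152), (np.int64(394), 200), (np.int64(389), 248)] [(np.int64(240), 8), (np.int64(239), 56), (np.int64(240), 104), (np.int64(242), 152), (np.int64(244), 200)]
```

>>> servo_tool(
  rows=[
    [0,0,-0.005,0,0,0,-1],
    [0.001,0,-0.01,0,0,0,-1],
    [0.001,0,-0.01,0,0,0,-1],
    [0.001,0,-0.01,0,0,0,-1],
    [0.001,0,-0.01,0,0,0,-1],
    [0.001,0,-0.01,0,0,0,-1],
    [0.001,0,-0.01,0,0,0,-1],
    [0.001,0,-0.01,0,0,0,-1],
  ],
)

```text
time_s: 2.38
ee_pos: [0.5507, -0.1016, 0.085]
eef_rot: [-3.14, -0.0, 1.454]
force: [-0.3, -0.4, -0.5]
grip_width: 0.0003
```

The wrist view gives a consistent tray yaw of -0.1135, with the rail offset at 0.6316. The fingers are now shut over the centre of the opening, so I'll go down.

>>> servo_tool(
  rows=[
    [0,0,-0.012,0,0,0,-1],
    [0,0,-0.025,0,0,0,-1],
    [0,0,-0.038,0,0,0,-1],
    [0,0,-0.05,0,0,0,-1],
    [0,0,-0.06,0,0,0.003,-1],
    [0,0,-0.067,0,0,0.003,-1],
    [0,0,-0.07,0,0,0.003,-1],
    [0,0,-0.07,0,0,0.003,-1],
  ],
)

```text
time_s: 3.05
ee_pos: [0.5505, -0.1016, 0.0144]
eef_rot: [-3.139, -0.0, 1.457]
force: [-0.9, 1.1, -0.8]
grip_width: 0.0003
```

```bash
cat > st.py <<'E'
from fit import *
def show(tag,wr=False):
    o=ctrl.get_obs(); a=-.1135; n=np.array([np.cos(a),np.sin(a)]);u=np.array([-n[1],n[0]])
    e=o['ee_pos'][:2]; print('t',round(o['time_s'],2),'z',round(o['ee_pos'][2],4),'TCP tray mm',round((n@e-.5816)*1e3,1),round((u@e-.0433)*1e3,1),'F tray',np.round([n@o['force'][:2],u@o['force'][:2],o['force'][2]],1))
    p=snap('scene');d=snap('side');save(p['image'][180:290,200:440],tag+'_s.png',3.3)
    w=snap('wrist');save(w['image'],tag+'_w.png',1.25);np.save('wl.npy',[o,w],allow_pickle=True)
    return o,p,d,w
E
python3 -c "
from st import *
show('d1')"
```

```text
t 3.05 z 0.0144 TCP tray mm -23.1 -81.9 F tray [-1.   1.  -0.8]
```

View pics/d1_w.png

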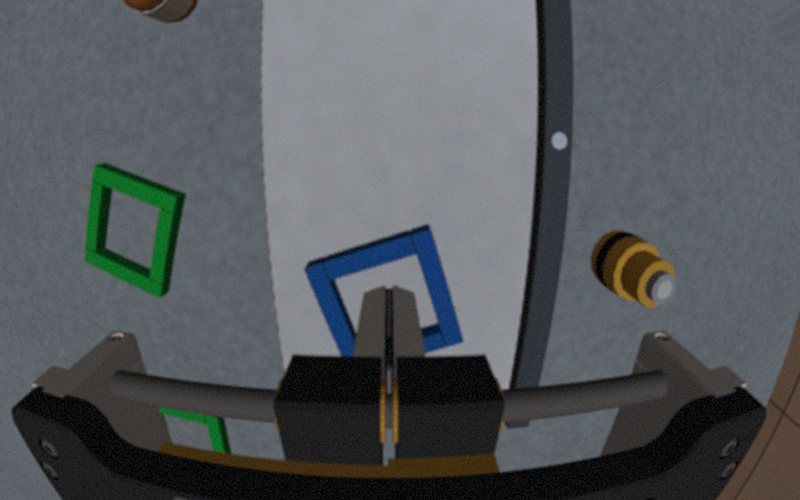

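The fingertip is in the opening and clear of the walls. Pushing slowly towards the rail (tray +x) now.

>>> servo_tool(
  rows=[
    [0.0025,0.0015,0,0,0,0,-1],
    [0.005,0.0025,0,0,0,0,-1],
    [0.0075,0.002,0,0,0,0,-1],
    [0.01,0.0015,0,0,0,0,-1],
    [0.013,0.0015,0,0,0,0,-1],
    [0.016,0.001,0,0,0,0,-1],
    [0.019,0.001,0,0,0,0,-1],
    [0.022,0.0005,0,0,0,0,-1],
  ],
)

```text
time_s: 3.87
ee_pos: [0.5733, -0.1012, 0.0156]
eef_rot: [-3.141, -0.0, 1.457]
force: [-1.1, 0.7, 1.1]
grip_width: 0.0004
```

>>> servo_tool(
  rows=[
    [0.003,-0.0003,0,0,0,0,-1],
    [0.006,-0.0007,0,0,0,0,-1],
    [0.009,-0.001,0,0,0,0,-1],
    [0.012,-0.0013,0,0,0,0,-1],
    [0.014,-0.0016,0,0,0,0,-1],
    [0.016,-0.0018,0,0,0,0,-1],
    [0.017,-0.0019,0,0,0,0,-1],
    [0.018,-0.002,0,0,0,0,-1],
  ],
)

```text
time_s: 4.53
ee_pos: [0.5914, -0.1033, 0.0155]
eef_rot: [-3.141, -0.0, 1.457]
force: [-0.5, -0.1, 0.5]
grip_width: 0.0005
```

```bash
python3 -c "
from st import *
o,p,d,w=show('p1')
for q0 in (.1,-.1): print(framefit([p],[o['ee_pos'][0],o['ee_pos'][1],q0-.11]))"
```

```text
t 4.53 z 0.0155 TCP tray mm 17.7 -78.9 F tray [-0.4 -0.2  0.5]
(array([ 0.57779647, -0.10373115,  0.0689805 ]), np.float64(449.5335693359375))
(array([ 0.5749531 , -0.10407573,  0.06840996]), np.float64(456.1726989746094))
```

View pics/p1_w.png

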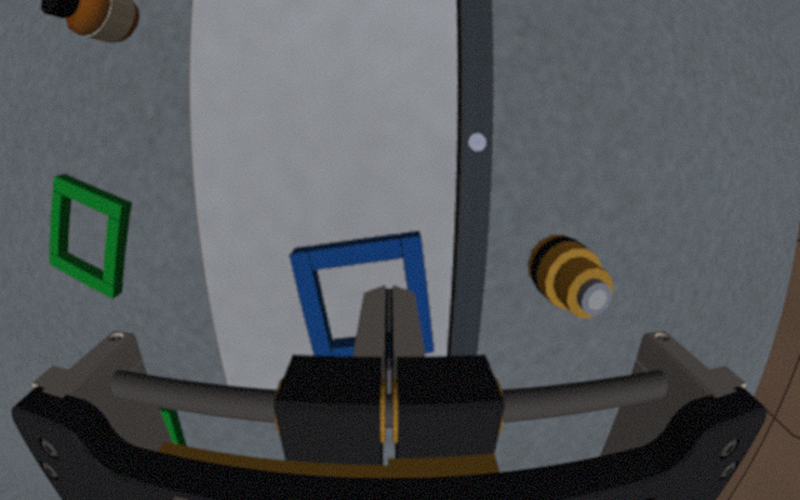

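The frame is straightening and about 10 mm short of the rail. Continuing gently.

>>> servo_tool(
  rows=[
    [0.0015,-0.0002,0,0,0,0,-1],
    [0.003,-0.0003,0,0,0,0,-1],
    [0.0045,-0.0005,0,0,0,0,-1],
    [0.006,-0.0007,0,0,0,0,-1],
    [0.007,-0.0008,0,0,0,0,-1],
    [0.008,-0.0009,0,0,0,0,-1],
    [0.008,-0.0009,0,0,0,0,-1],
    [0.008,-0.0009,0,0,0,0,-1],
  ],
)

```text
time_s: 5.35
ee_pos: [0.5995, -0.1042, 0.0156]
eef_rot: [-3.142, -0.0, 1.457]
force: [0.1, -0.1, 0.1]
grip_width: 0.0004
```

```bash
python3 -c "
from st import *
o,p,d,w=show('p2')"
```

```text
t 5.35 z 0.0156 TCP tray mm 25.8 -78.9 F tray [ 0.1 -0.   0.1]
```

View pics/p2_w.png

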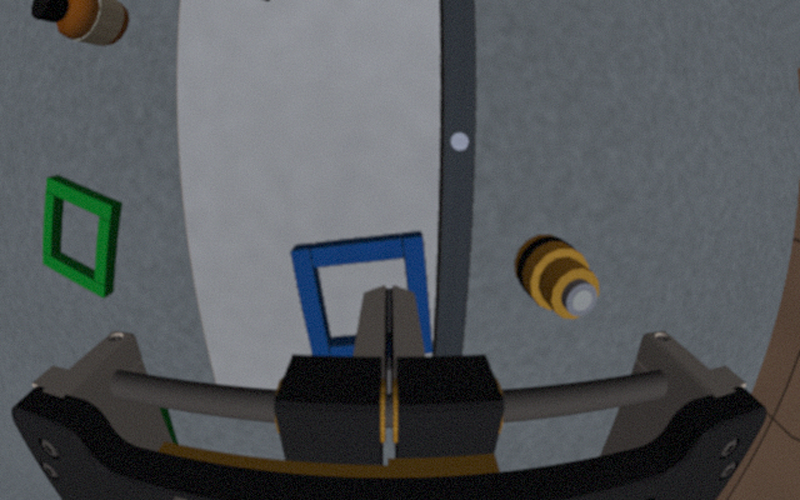

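>>> servo_tool(
  rows=[
    [0.0005,0,0,0,0,0,-1],
    [0.001,-0.0001,0,0,0,0,-1],
    [0.0015,-0.0002,0,0,0,0,-1],
    [0.002,-0.0002,0,0,0,0,-1],
    [0.002,-0.0002,0,0,0,0,-1],
    [0.002,-0.0002,0,0,0,0,-1],
    [0.002,-0.0002,0,0,0,0,-1],
    [0.002,-0.0002,0,0,0,0,-1],
  ],
)

```text
time_s: 6.17
ee_pos: [0.6015, -0.1043, 0.0156]
eef_rot: [-3.142, -0.0, 1.457]
force: [-1.3, -0.0, 0.2]
grip_width: 0.0008
```

>>> servo_tool(
  rows=[
    [0.0005,0,0,0,0,0,-1],
    [0.001,-0.0001,0,0,0,0,-1],
    [0.0015,-0.0002,0,0,0,0,-1],
    [0.002,-0.0002,0,0,0,0,-1],
    [0.0025,-0.0003,0,0,0,0,-1],
    [0.0025,-0.0003,0,0,0,0,-1],
    [0.0025,-0.0003,0,0,0,0,-1],
    [0.0025,-0.0003,0,0,0,0,-1],
  ],
)

```text
time_s: 6.83
ee_pos: [0.604, -0.1047, 0.0157]
eef_rot: [3.142, -0.0, 1.457]
force: [-1.0, 0.2, -0.4]
grip_width: 0.0004
```

```bash
python3 -c "
from st import *
o,p,d,w=show('p3')"
```

```text
t 6.83 z 0.0157 TCP tray mm 30.4 -78.9 F tray [-1.   0.1 -0.4]
```

View pics/p3_w.png

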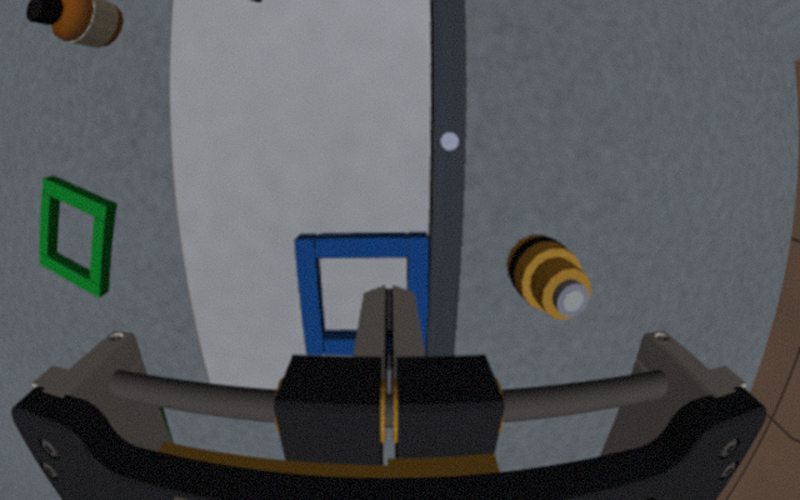

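View pics/p3_s.png

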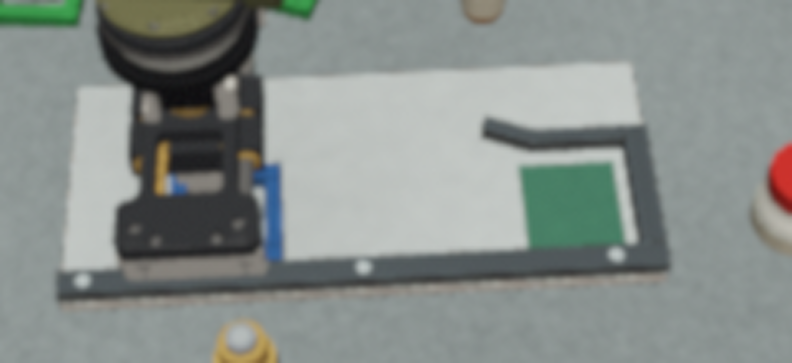

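The frame is nearly parallel and at the rail, with only about 1 N of force. I'll press on in small steps until the force shows it is seated.

>>> servo_tool(
  rows=[
    [0.0005,-0.0001,0,0,0,0,-1],
    [0.001,-0.0001,0,0,0,0,-1],
    [0.0015,-0.0002,0,0,0,0,-1],
    [0.0015,-0.0002,0,0,0,0,-1],
    [0.0015,-0.0002,0,0,0,0,-1],
    [0.0015,-0.0002,0,0,0,0,-1],
    [0.0015,-0.0002,0,0,0,0,-1],
    [0.0015,-0.0002,0,0,0,0,-1],
  ],
)

```text
time_s: 7.65
ee_pos: [0.6046, -0.1047, 0.0155]
eef_rot: [-3.139, -0.0, 1.457]
force: [-9.0, 0.8, 3.8]
grip_width: 0.0001
```

About 9 N now and the motion has stopped, so the frame is seated on the rail at tray TCP x=31. Quick look before dragging.

```bash
python3 -c "
from st import *
o,p,d,w=show('p4')"
```

```text
t 7.65 z 0.0155 TCP tray mm 31.0 -78.9 F tray [-9.  -0.2  3.8]
```

View pics/p4_w.png

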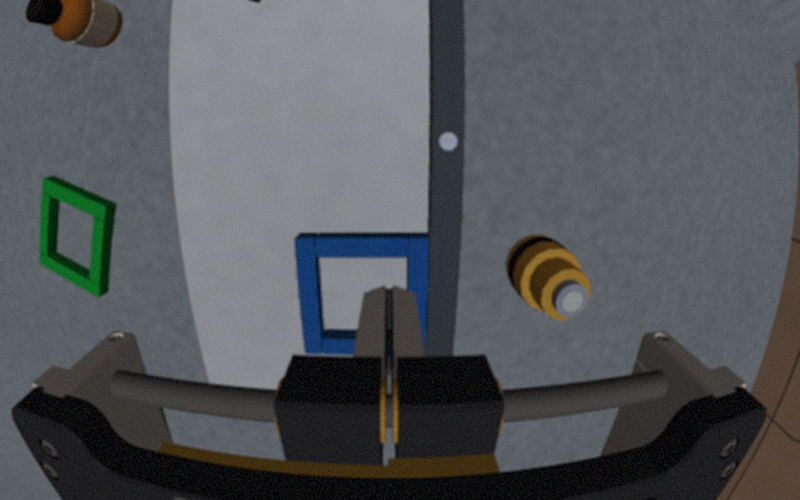

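>>> servo_tool(
  rows=[
    [0.0005,0.0005,0,0,0,0,-1],
    [0.0006,0.002,0,0,0,0,-1],
    [0.0008,0.004,0,0,0,0,-1],
    [0.0011,0.006,0,0,0,0,-1],
    [0.0013,0.008,0,0,0,0,-1],
    [0.0015,0.01,0,0,0,0,-1],
    [0.0018,0.012,0,0,0,0,-1],
    [0.0018,0.012,0,0,0,0,-1],
  ],
)

```text
time_s: 8.47
ee_pos: [0.6062, -0.0933, 0.0158]
eef_rot: [-3.139, 0.001, 1.457]
force: [-6.2, -3.1, 5.7]
grip_width: 0.0005
```

```bash
python3 -c "
from st import *
o,p,d,w=show('p5')"
```

```text
t 8.47 z 0.0158 TCP tray mm 31.3 -67.3 F tray [-5.8 -3.7  5.7]
```

View pics/p5_w.png

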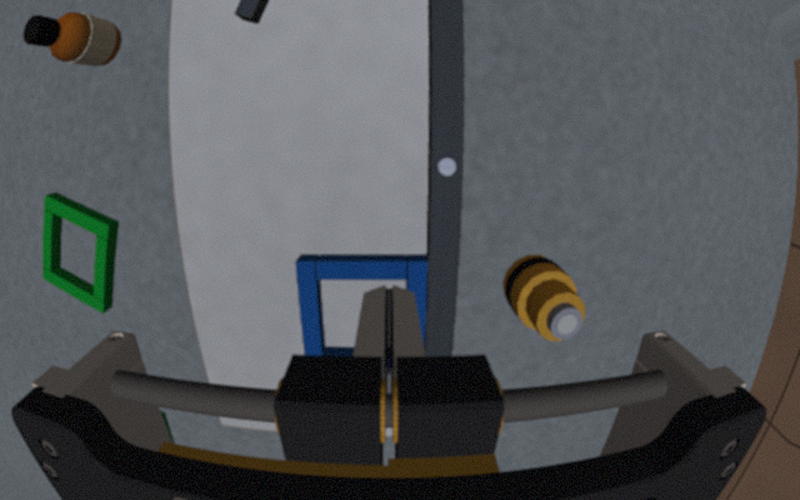

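The frame is flat against the rail at y≈-80. The fingertip is now moving forward to the +y wall of the opening, and I'll keep dragging along the rail with light pressure.

>>> servo_tool(
  rows=[
    [0.0004,0.001,0,0,0,0,-1],
    [0.0007,0.003,0,0,0,0,-1],
    [0.0009,0.005,0,0,0,0,-1],
    [0.0011,0.007,0,0,0,0,-1],
    [0.0013,0.009,0,0,0,0,-1],
    [0.0016,0.012,0,0,0,0,-1],
    [0.002,0.015,0,0,0,0,-1],
    [0.0024,0.018,0,0,0,0,-1],
  ],
)

```text
time_s: 9.28
ee_pos: [0.6084, -0.0762, 0.0161]
eef_rot: [-3.138, 0.002, 1.457]
force: [-6.3, -6.2, 5.2]
grip_width: 0.0005
```

```bash
python3 -c "
from st import *
o,p,d,w=show('p6')"
```

```text
t 9.28 z 0.0161 TCP tray mm 31.5 -50.1 F tray [-5.6 -6.9  5.2]
```

View pics/p6_w.png

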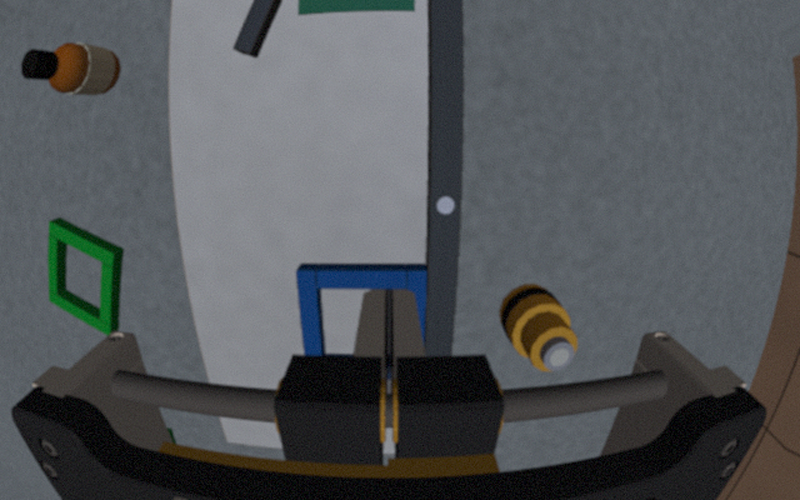

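The fingertip is seated in the rail-side front corner and the frame is being dragged while flat on the rail. Continuing.

>>> servo_tool(
  rows=[
    [0.0007,0.003,-0.0003,0,0,0,-1],
    [0.0011,0.007,-0.0004,0,0,0,-1],
    [0.0016,0.011,-0.0004,0,0,0,-1],
    [0.002,0.015,-0.0004,0,0,0,-1],
    [0.0025,0.019,-0.0004,0,0,0,-1],
    [0.0029,0.023,-0.0004,0,0,0,-1],
    [0.0034,0.027,-0.0004,0,0,0,-1],
    [0.0038,0.031,-0.0004,0,0,0,-1],
  ],
)

```text
time_s: 10.1
ee_pos: [0.6118, -0.0459, 0.0161]
eef_rot: [-3.137, 0.003, 1.456]
force: [-7.1, -7.7, 7.2]
grip_width: 0.0005
```

>>> servo_tool(
  rows=[
    [0.0007,0.003,-0.0003,0,0,0,-1],
    [0.0011,0.007,-0.0004,0,0,0,-1],
    [0.0016,0.011,-0.0004,0,0,0,-1],
    [0.002,0.015,-0.0004,0,0,0,-1],
    [0.0025,0.019,-0.0004,0,0,0,-1],
    [0.0029,0.023,-0.0004,0,0,0,-1],
    [0.0034,0.027,-0.0004,0,0,0,-1],
    [0.0038,0.031,-0.0004,0,0,0,-1],
  ],
)

```text
time_s: 10.77
ee_pos: [0.6152, -0.0161, 0.0161]
eef_rot: [-3.136, 0.005, 1.456]
force: [-7.5, -8.1, 8.0]
grip_width: 0.0006
```

```bash
python3 -c "
from st import *
o,p,d,w=show('p7')"
```

```text
t 10.77 z 0.0161 TCP tray mm 31.4 10.4 F tray [-6.6 -8.9  8. ]
```

View pics/p7_w.png

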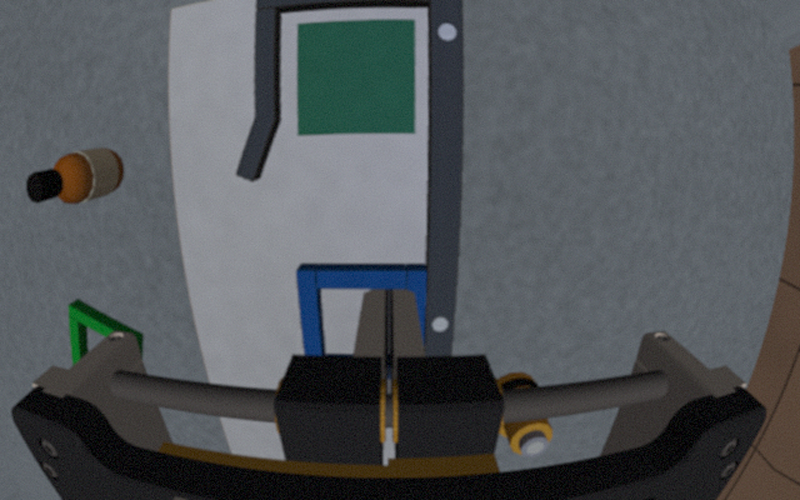

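```bash
python3 - <<'E'
from wr import *
o,w=np.load('wl.npy',allow_pickle=True)
g=cv2.GaussianBlur(cv2.cvtColor(w['image'],cv2.COLOR_RGB2GRAY).astype(float),(0,0),.8)
a=-.1135; n=np.array([np.cos(a),np.sin(a)]);u=np.array([-n[1],n[0]])
for c in (240,270,300,325):
    r=2+np.argmax(np.gradient(g[:,c])[2:14]); X=wmap(o,w,[[c,r]],.01)[0,:2]; print(c,r,round((u@X-.0433)*1e3,1))
for v in (140,170,200):
    c=330+np.argmin(np.gradient(g[v])[330:360]); X=wmap(o,w,[[c,v]],.01)[0,:2]; print('rail',c,round((n@X-.5816)*1e3,1))
E
```

```text
240 9 156.2
270 6 156.8
300 5 156.8
325 5 156.8
rail 342 49.7
rail 341 49.4
rail 340 49.3
```

>>> servo_tool(
  rows=[
    [0.0007,0.003,-0.0003,0.002,-0.003,0,-1],
    [0.0011,0.007,-0.0004,0.004,-0.005,0.001,-1],
    [0.0016,0.011,-0.0004,0.004,-0.005,0.001,-1],
    [0.002,0.015,-0.0004,0.004,-0.005,0.001,-1],
    [0.0025,0.019,-0.0004,0.004,-0.005,0.001,-1],
    [0.0029,0.023,-0.0004,0.004,-0.005,0.001,-1],
    [0.0034,0.027,-0.0004,0.004,-0.005,0.001,-1],
    [0.0038,0.031,-0.0004,0.004,-0.005,0.001,-1],
  ],
)

```text
time_s: 11.58
ee_pos: [0.6186, 0.0144, 0.016]
eef_rot: [-3.14, 0.001, 1.457]
force: [-8.2, -8.7, 7.6]
grip_width: 0.0005
```

>>> servo_tool(
  rows=[
    [0.0007,0.003,-0.0003,0,0,0,-1],
    [0.0011,0.007,-0.0004,0.001,-0.002,0,-1],
    [0.0016,0.011,-0.0004,0.001,-0.002,0,-1],
    [0.002,0.015,-0.0004,0.001,-0.002,0,-1],
    [0.0025,0.019,-0.0004,0.001,-0.002,0,-1],
    [0.0029,0.023,-0.0004,0.001,-0.002,0,-1],
    [0.0034,0.027,-0.0004,0.001,-0.002,0,-1],
    [0.0038,0.031,-0.0004,0.001,-0.002,0,-1],
  ],
)

```text
time_s: 12.25
ee_pos: [0.622, 0.0443, 0.016]
eef_rot: [-3.141, 0.002, 1.457]
force: [-8.4, -8.8, 8.4]
grip_width: 0.0002
```

```bash
python3 -c "
from st import *
o,p,d,w=show('p8')"
```

```text
t 12.25 z 0.016 TCP tray mm 31.4 71.1 F tray [-7.4 -9.7  8.4]
```

View pics/p8_w.png

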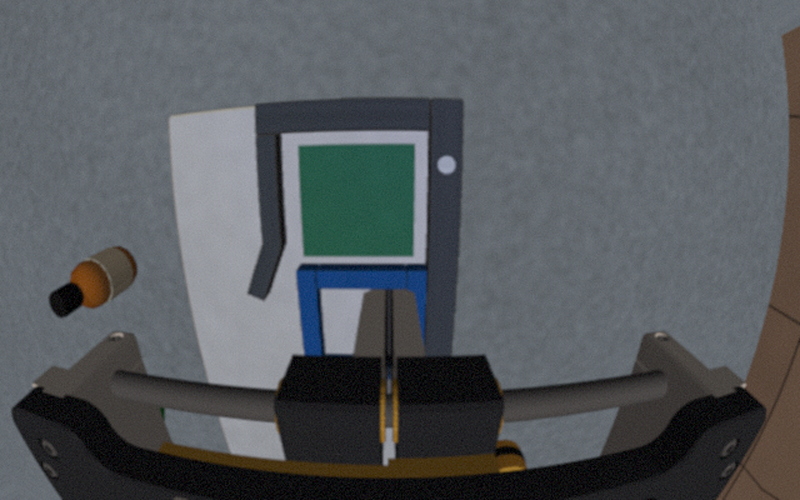

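```bash
cat > meas.py <<'E'
from wr import *
o,w=np.load('wl.npy',allow_pickle=True)
a=-.1135; n=np.array([np.cos(a),np.sin(a)]);u=np.array([-n[1],n[0]])
g=cv2.GaussianBlur(cv2.cvtColor(w['image'],cv2.COLOR_RGB2GRAY).astype(float),(0,0),.8)
for c in (255,280,305,325):
    gr=np.gradient(g[:,c])
    s=95+np.argmax(gr[95:112]); f=205+np.argmin(gr[205:220])
    X=wmap(o,w,[[c,s]],.01)[0,:2];Y=wmap(o,w,[[c,f]],.022)[0,:2];Z=wmap(o,w,[[c,f]],.010)[0,:2]
    print(c,s,f,'stop',round((u@X-.0433)*1e3,1),'front top',round((u@Y-.0433)*1e3,1),'gap',round(u@(X-Y)*1e3,1))
E
python3 meas.py
```

```text
255 105 211 stop 155.9 front top 93.3 gap 62.6
280 104 211 stop 156.1 front top 93.3 gap 62.7
305 104 211 stop 155.9 front top 93.4 gap 62.5
325 104 211 stop 155.9 front top 93.4 gap 62.5
```

>>> servo_tool(
  rows=[
    [0.0007,0.003,-0.0003,0,0,0,-1],
    [0.0011,0.007,-0.0004,0.001,-0.002,0,-1],
    [0.0016,0.011,-0.0004,0.001,-0.002,0,-1],
    [0.002,0.015,-0.0004,0.001,-0.002,0,-1],
    [0.0025,0.019,-0.0004,0.001,-0.002,0,-1],
    [0.0029,0.023,-0.0004,0.001,-0.002,0,-1],
    [0.0034,0.027,-0.0004,0.001,-0.002,0,-1],
    [0.0038,0.031,-0.0004,0.001,-0.002,0,-1],
  ],
)

```text
time_s: 13.07
ee_pos: [0.6254, 0.0747, 0.016]
eef_rot: [-3.141, 0.002, 1.457]
force: [-9.1, -9.3, 8.1]
grip_width: 0.0004
```

>>> servo_tool(
  rows=[
    [0.0006,0.003,-0.0003,0,0,0,-1],
    [0.001,0.006,-0.0004,0.001,-0.002,0,-1],
    [0.0013,0.009,-0.0004,0.001,-0.002,0,-1],
    [0.0017,0.012,-0.0004,0.001,-0.002,0,-1],
    [0.002,0.015,-0.0004,0.001,-0.002,0,-1],
    [0.0024,0.018,-0.0004,0.001,-0.002,0,-1],
    [0.0026,0.02,-0.0004,0.001,-0.002,0,-1],
    [0.0026,0.02,-0.0004,0.001,-0.002,0,-1],
  ],
)

```text
time_s: 13.73
ee_pos: [0.6276, 0.0938, 0.016]
eef_rot: [3.141, 0.003, 1.457]
force: [-8.2, -6.2, 9.8]
grip_width: 0.0003
```

```bash
python3 -c "
from st import *
o,p,d,w=show('p9')"
```

```text
t 13.73 z 0.016 TCP tray mm 31.4 121.0 F tray [-7.5 -7.1  9.8]
```

View pics/p9_w.png

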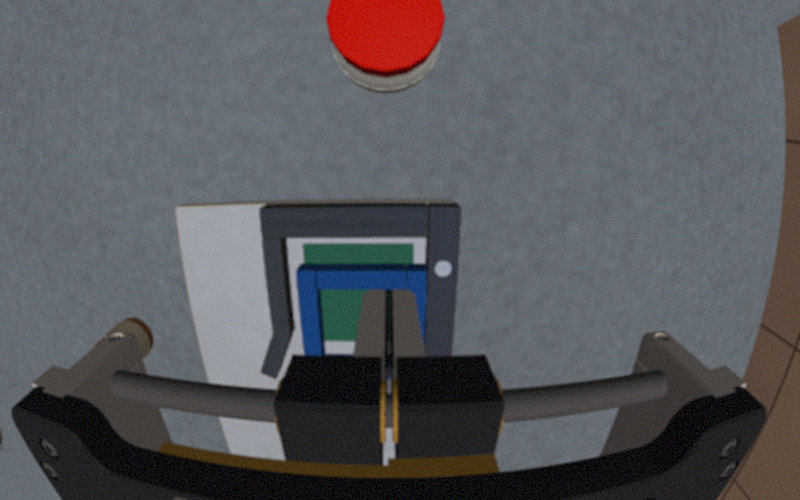

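About 12-13 mm from the stop and still flat on the rail. Moving slower now.

>>> servo_tool(
  rows=[
    [0.0004,0.0015,-0.0004,0,-0.002,0,-1],
    [0.0006,0.003,-0.0006,0,-0.003,0,-1],
    [0.0008,0.0045,-0.0006,0,-0.003,0,-1],
    [0.001,0.006,-0.0006,0,-0.003,0,-1],
    [0.0012,0.0075,-0.0006,0,-0.003,0,-1],
    [0.0013,0.009,-0.0006,0,-0.003,0,-1],
    [0.0014,0.01,-0.0006,0,-0.003,0,-1],
    [0.0014,0.01,-0.0006,0,-0.003,0,-1],
  ],
)

```text
time_s: 14.55
ee_pos: [0.6286, 0.1025, 0.016]
eef_rot: [3.139, 0.004, 1.457]
force: [-9.5, -9.7, 10.9]
grip_width: 0.0004
```

>>> servo_tool(
  rows=[
    [0.0003,0.0007,-0.0003,0,0,0,-1],
    [0.0004,0.0014,-0.0004,0,0,0,-1],
    [0.0005,0.002,-0.0004,0,0,0,-1],
    [0.0005,0.0025,-0.0004,0,0,0,-1],
    [0.0005,0.0025,-0.0004,0,0,0,-1],
    [0.0005,0.0025,-0.0004,0,0,0,-1],
    [0.0005,0.0025,-0.0004,0,0,0,-1],
    [0.0005,0.0025,-0.0004,0,0,0,-1],
  ],
)

```text
time_s: 15.22
ee_pos: [0.6288, 0.1038, 0.016]
eef_rot: [3.14, 0.006, 1.456]
force: [-8.3, -8.5, 9.4]
grip_width: 0.0001
```

```bash
python3 -c "
from st import *
o,p,d,w=show('p10')"
```

```text
t 15.22 z 0.016 TCP tray mm 31.4 131.0 F tray [-7.3 -9.4  9.4]
```

View pics/p10_w.png

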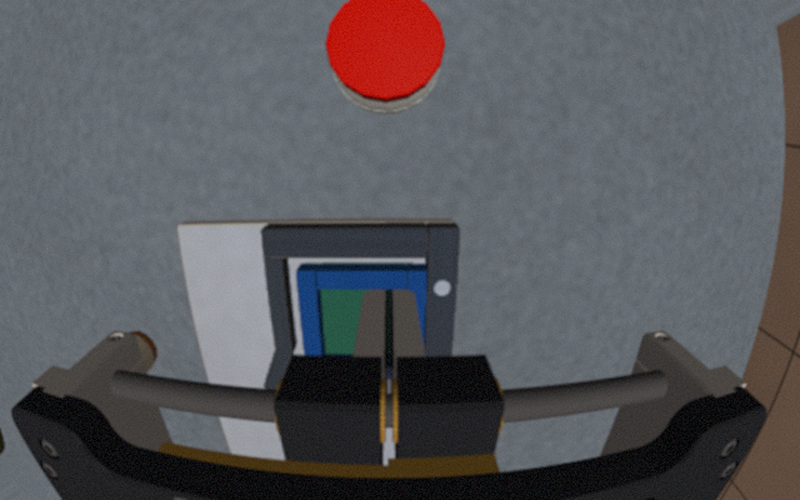

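>>> servo_tool(
  rows=[
    [0.0002,0.0015,0,0,-0.002,0,-1],
    [0.0004,0.0025,0,0,-0.004,0,-1],
    [0.0005,0.0032,0,0,-0.004,0,-1],
    [0.0006,0.0038,0,0,-0.004,0,-1],
    [0.0006,0.0042,0,0,-0.004,0,-1],
    [0.0006,0.0042,0,0,-0.004,0,-1],
    [0.0006,0.0042,0,0,-0.004,0,-1],
    [0.0006,0.0042,0,0,-0.004,0,-1],
  ],
)

```text
time_s: 16.03
ee_pos: [0.6291, 0.1073, 0.0161]
eef_rot: [3.137, 0.007, 1.456]
force: [-5.7, -6.3, 4.1]
grip_width: 0.0004
```

```bash
python3 -c "
from st import *
o,p,d,w=show('p11')
save(w['image'][160:300,180:400],'p11_c.png',3.5)"
```

```text
t 16.03 z 0.0161 TCP tray mm 31.3 134.6 F tray [-4.9 -7.   4.1]
```

View pics/p11_c.png

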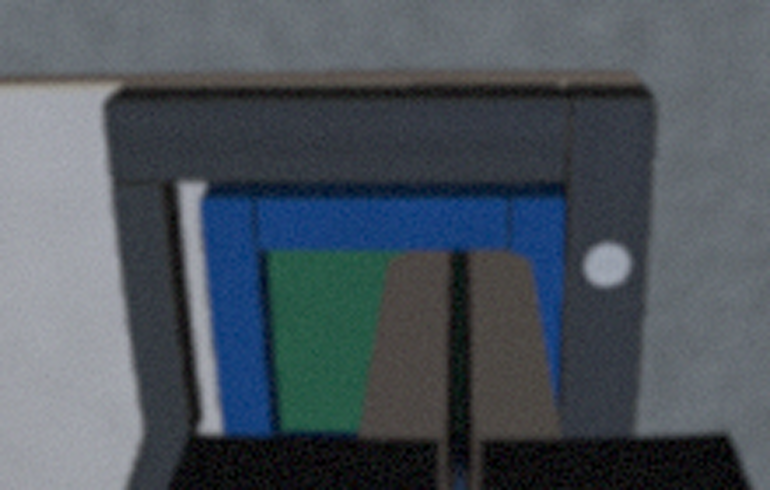

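>>> servo_tool(
  rows=[
    [0.0003,0.001,0,0.002,0.001,0,-1],
    [0.0004,0.0018,0,0.004,0.002,0,-1],
    [0.0005,0.0025,0,0.006,0.003,0.001,-1],
    [0.0006,0.0032,0,0.007,0.003,0.001,-1],
    [0.0006,0.0036,0,0.007,0.003,0.001,-1],
    [0.0006,0.0036,0,0.007,0.003,0.001,-1],
    [0.0006,0.0036,0,0.007,0.003,0.001,-1],
    [0.0006,0.0036,0,0.007,0.003,0.001,-1],
  ],
)

```text
time_s: 16.85
ee_pos: [0.6294, 0.1099, 0.0161]
eef_rot: [-3.141, 0.002, 1.457]
force: [-5.5, -6.2, 4.0]
grip_width: 0.0005
```

```bash
python3 -c "
from st import *
o,p,d,w=show('p12')
save(w['image'][160:300,180:400],'p12_c.png',3.5)"
```

```text
t 16.85 z 0.0161 TCP tray mm 31.3 137.2 F tray [-4.7 -6.8  4. ]
```

View pics/p12_c.png

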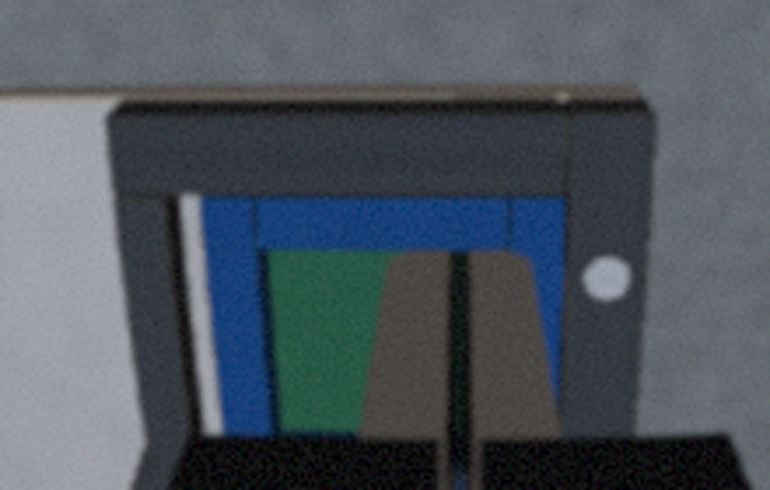

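The gap at the stop looks closed. Pressing gently to confirm by force.

>>> servo_tool(
  rows=[
    [0.0004,0.001,0,0,0,0,-1],
    [0.0005,0.0015,0,0,0,0,-1],
    [0.0005,0.0018,0,0,0,0,-1],
    [0.0005,0.0018,0,0,0,0,-1],
    [0.0005,0.0018,0,0,0,0,-1],
    [0.0005,0.0018,0,0,0,0,-1],
    [0.0005,0.0018,0,0,0,0,-1],
    [0.0005,0.0018,0,0,0,0,-1],
  ],
)

```text
time_s: 17.67
ee_pos: [0.6294, 0.11, 0.0161]
eef_rot: [-3.14, 0.004, 1.456]
force: [-6.1, -10.9, 5.7]
grip_width: 0.0003
```

>>> servo_tool(
  rows=[
    [0.0006,0.001,0,0,0,0,-1],
    [0.0007,0.002,0,0,0,0,-1],
    [0.0008,0.0028,0,0,0,0,-1],
    [0.0008,0.0028,0,0,0,0,-1],
    [0.0008,0.0028,0,0,0,0,-1],
    [0.0008,0.0028,0,0,0,0,-1],
    [0.0008,0.0028,0,0,0,0,-1],
    [0.0008,0.0028,0,0,0,0,-1],
  ],
)

```text
time_s: 18.33
ee_pos: [0.6294, 0.1101, 0.0161]
eef_rot: [-3.137, 0.008, 1.456]
force: [-10.2, -18.6, 8.4]
grip_width: 0.0008
```

It's hard against the stop: 19 N and no motion. Now I'll back off inside the opening, clear of the walls, and then lift.

>>> servo_tool(
  rows=[
    [-0.0005,-0.0005,0,0,0,0,-1],
    [-0.0015,-0.0015,0,0,0,0,-1],
    [-0.003,-0.003,0,0,0,0,-1],
    [-0.005,-0.005,0,0,0,0,-1],
    [-0.007,-0.007,0,0,0,0,-1],
    [-0.009,-0.008,0,0,0,0,-1],
    [-0.009,-0.008,0,0,0,0,-1],
    [-0.009,-0.008,0,0,0,0,-1],
  ],
)

```text
time_s: 19.0
ee_pos: [0.6204, 0.1022, 0.0162]
eef_rot: [-3.137, 0.008, 1.456]
force: [0.0, 0.2, 0.8]
grip_width: 0.0003
```

```bash
python3 -c "
from st import *
o,p,d,w=show('r1')
save(w['image'][160:300,180:400],'r1_c.png',3.5)"
```

```text
t 19.0 z 0.0162 TCP tray mm 23.3 128.5 F tray [-0.   0.2  0.8]
```

View pics/r1_c.png

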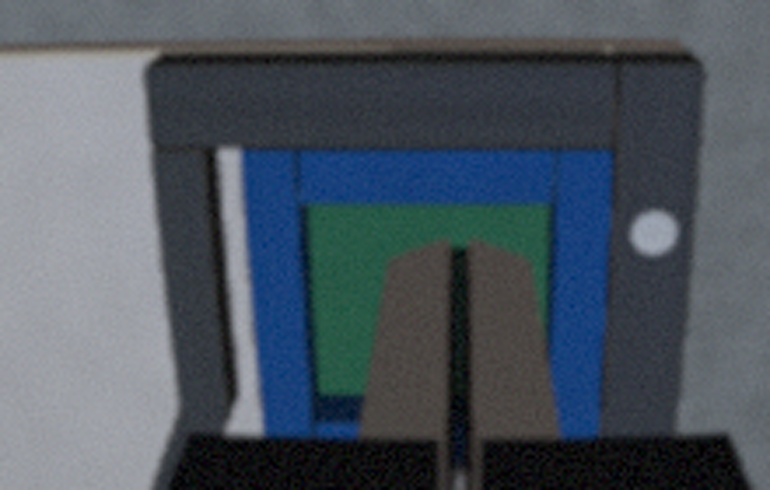

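The tip is free (zero force) and clear of the walls, and the frame is touching both rail and stop. Lifting straight up.

>>> servo_tool(
  rows=[
    [0,0,0.006,0,0,0,-1],
    [0,0,0.014,0,0,0,-1],
    [0,0,0.024,0,0,0,-1],
    [0,0,0.036,0,0,0,-1],
    [0,0,0.05,0,0,0,-1],
    [0,0,0.065,0,0,0,-1],
    [0,0,0.08,0,0,0,-1],
    [0,0,0.08,0,0,0,-1],
  ],
)

```text
time_s: 19.82
ee_pos: [0.622, 0.1024, 0.1005]
eef_rot: [3.14, 0.007, 1.456]
force: [0.5, -0.2, 0.6]
grip_width: 0.0003
```

>>> servo_tool(
  rows=[
    [0,-0.01,0.015,0,0,0,-1],
    [0,-0.03,0.03,0,0,0,-1],
    [0,-0.05,0.05,0,0,0,-1],
    [0,-0.07,0.07,0,0,0,-1],
    [-0.01,-0.09,0.08,0,0,0,-1],
    [-0.02,-0.1,0.08,0,0,0,-1],
    [-0.02,-0.1,0.08,0,0,0,-1],
    [-0.02,-0.1,0.08,0,0,0,-1],
  ],
)

```text
time_s: 20.48
ee_pos: [0.602, 0.0023, 0.1806]
eef_rot: [3.14, 0.007, 1.455]
force: [0.6, 0.1, 0.3]
grip_width: 0.0004
```

```bash
python3 - <<'E'
from st import *
o,p,d,w=show('f1')
save(p['image'][200:280,310:470],'f1_c.png',5)
for nm in('oil','jar','objective'):
    for P,k in((p,'scene'),(d,'side')):
        r=cams.place_of(P,nm)
        if r: print(k,nm,np.round(onz(P,r[0]['at'][0]*640,r[0]['at'][1]*400,0),4))
E
```

```text
t 20.48 z 0.1806 TCP tray mm 16.2 27.2 F tray [0.6 0.2 0.3]
scene jar [0.6418 0.2167 0.    ]
side jar [0.6456 0.2151 0.    ]
scene objective [ 0.6863 -0.1008  0.    ]
side objective [ 0.6837 -0.0985  0.    ]
```

View pics/f1_c.png

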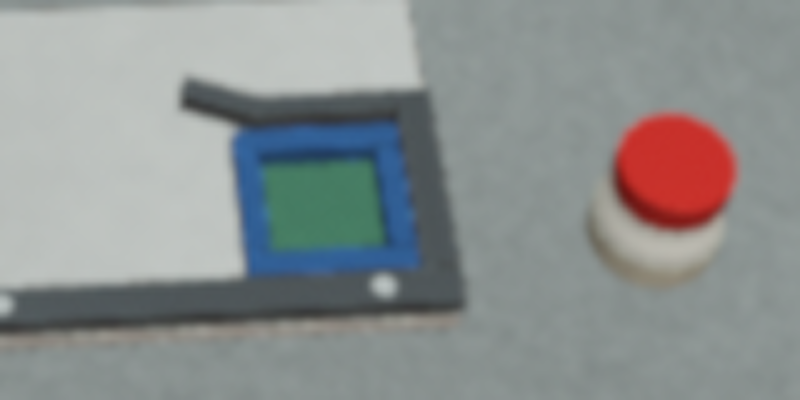

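View pics/f1_w.png

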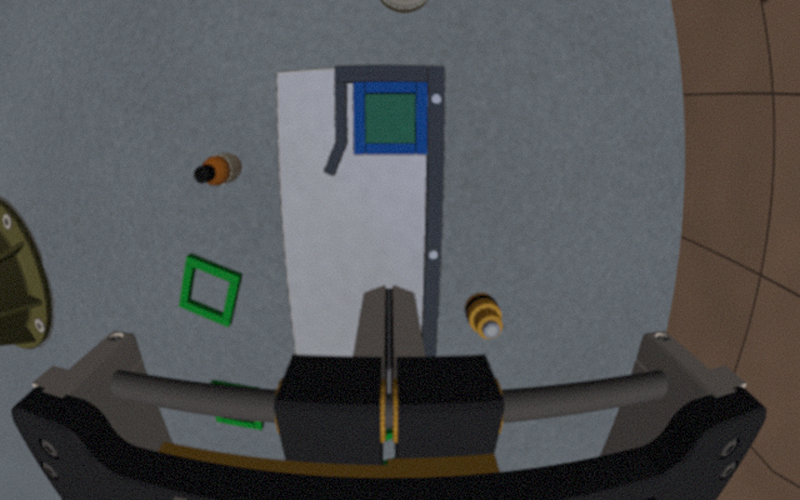

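```bash
python3 - <<'E'
from st import *
s=np.load('scene0.npy',allow_pickle=True).item();p=snap('scene')
for nm,(x0,x1,y0,y1) in dict(jar=(420,465,215,265),lens=(258,292,272,305),oil=(333,360,155,195)).items():
    A=cv2.cvtColor(s['image'],cv2.COLOR_RGB2GRAY)[y0:y1,x0:x1].astype(np.float32);B=cv2.cvtColor(p['image'],cv2.COLOR_RGB2GRAY)[y0:y1,x0:x1].astype(np.float32)
    print(nm,np.round(cv2.phaseCorrelate(A,B)[0],2),np.abs(A-B).mean())
hand_in()
E
```

```text
jar [0.4  0.03] 2.1644444
lens [0.   0.01] 2.2486632
oil [-10.16   9.28] 31.723148
the job is handed in; nothing more can be done
```

The blue frame is home in the corner pocket, touching both the rail and the end stop. I handed the job in at about 20.5 s.

**What I did:** I set the shut fingertips in the frame's opening and pushed it flat against the rail at about y −80 mm, before half-way. I then dragged it along the rail into the pocket without pinching or lifting it. At the end I backed the tip off the walls and lifted clear.

**Last checks:**
- **Contact:** The rail reaction was about 5–9 N during the drag and about 8 N when I pressed at the stop. Pressing towards the stop raised the force along the rail to about 19.6 N with no further movement.
- **Pictures:** After release, the wrist and scene views show the frame square, with no gap to the rail or the stop. The tool read about 0.6 N, so it was touching nothing.
- **Jar and lens:** In the scene picture the lens has not moved. The jar shifted by 0.4 pixel, which I took as image noise. The networks' position for the jar moved by up to about 12 mm and for the lens by up to about 8 mm, which I also took as detector error.
- **Bottle:** The scene comparison for the bottle failed, reporting a shift of about 10 pixels. I put this down to the arm being in that part of the picture, and the network did not find the bottle in the last shots. The wrist picture shows it upright beside the tray, and the tool never came near it. I did not measure its final position.

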